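# Swap the pieces on the photo plinths

### The job

The three pieces for the photo shoot are on the wrong plinths: put the vase in the middle of the round plinth, the square caddy in the middle of the square plinth, and the deer in the middle of the long plinth, standing lengthways along it (facing either way). Use the empty cork mat as the waiting place for whichever piece you lift off first. Keep the pieces upright, set them down rather than drop them, and leave the tape roll, pencil pot and glue bottle where they are.

Things in the scene. Friction and masses are not known exactly. Their poses are not given: they have to be found in the camera images.
- vase_mid (a point): White ceramic bottle vase (loose, about 180 g), 98 mm tall, round body 50 mm across (straight from 12 to 66 mm above its foot), foot 42 mm across, above it a narrow neck 22 mm across with a 30 mm lip. Point on its axis, 50 mm above its underside (48 mm below its top); z is up along the axis. Starts on another piece's plinth.
- caddy_mid (a point): Square terracotta caddy with a fixed lid (loose, one rigid piece, about 200 g), 46 x 46 mm, 52 mm tall, with a knob 12 mm across on top up to 64 mm. Point on its vertical axis, 30 mm above its underside; x and y point squarely to its sides, z up. Starts on another piece's plinth.
- deer_mid (a point): Brass deer figurine (loose, about 250 g) on a base plate 88 x 44 mm; body a bar 78 mm long, 32 mm wide, 47 to 77 mm above the underside; head at the +x end from 34 to 65 mm ahead, antlers up to 107 mm high. Point at the body bar's centre, over the plate's middle, 62 mm above the underside; x lengthways to the head, z up. Grasp across the body (along y). Starts on another piece's plinth.
- round_top (a point): Round plywood plinth, 110 mm across, 30 mm high, fixed to the table. Point at the centre of its top face; z up.
- square_top (a point): Square plywood plinth, 100 x 100 mm, 45 mm high, fixed to the table. Point at the centre of its top face; x and y along its sides, z up.
- long_top (a point): Long rectangular plywood plinth, 150 mm along x, 80 mm along y, 20 mm high, fixed to the table. Point at the centre of its top face; x along its length, z up.
- mat_top (a point): Round cork mat, 120 mm across and 4 mm thick, fixed flat on the table, empty at the start. Point at the centre of its top face.
- tape_mid (a point): Bystander: roll of paper tape lying flat (loose), 90 mm across, 24 mm high. Point at its centre, half-way up.
- pencils_mid (a point): Bystander: dark pencil pot 68 mm across, 85 mm tall (loose), pencils up to about 145 mm high. Point on its axis 42 mm above the table.
- glue_mid (a point): Bystander: dark amber glue bottle with a black cap, 50 mm across, 130 mm tall (loose). Point on its axis 65 mm above the table.
Things that resemble listed ones, but are neither listed nor needed, are in the scene too. What is shaped like the part that bears vase_mid but purple is not meant.

How it is judged:
On the way:
1. one of the three pieces stands upright on the cork mat, let go and at rest (((horizontal distance between vase_mid and mat_top below 0.035 m and z of vase_mid in the frame of mat_top between 0.044 and 0.056 m and angle between vase_mid's own z axis and vertical below 0.12 rad and contact force between the fingers and vase below 0.05 N and linear speed of vase below 0.02 m/s) or (horizontal distance between caddy_mid and mat_top below 0.035 m and z of caddy_mid in the frame of mat_top between 0.024 and 0.036 m and angle between caddy_mid's own z axis and vertical below 0.12 rad and contact force between the fingers and caddy below 0.05 N and linear speed of caddy below 0.02 m/s) or (horizontal distance between deer_mid and mat_top below 0.035 m and z of deer_mid in the frame of mat_top between 0.056 and 0.068 m and angle between deer_mid's own z axis and vertical below 0.12 rad and contact force between the fingers and deer below 0.05 N and linear speed of deer below 0.02 m/s))), for 0.2 s.
At the end, for the whole second after the job is handed in: Vase on the round plinth, caddy on the square one and deer on the long one, each standing upright (within 0.12 rad) on the plinth's top with its axis within 15 mm of the plinth's centre, at rest, and the deer's length within 0.26 rad of the long plinth's length, either way round (horizontal distance between vase_mid and round_top below 0.015 m and z of vase_mid in the frame of round_top between 0.044 and 0.056 m and angle between each of vase_mid, caddy_mid, deer_mid's own z axis and vertical below 0.12 rad and linear speed of each of vase, caddy, deer below 0.02 m/s and horizontal distance between caddy_mid and square_top below 0.015 m and z of caddy_mid in the frame of square_top between 0.024 and 0.036 m and horizontal distance between deer_mid and long_top below 0.015 m and z of deer_mid in the frame of long_top between 0.056 and 0.068 m and angle between the x axis of deer_mid and the x axis of long_top, either way round below 0.26 rad); the robot touches nothing.
It fails at once if a piece is tipped over (more than 0.6 rad) (angle between any of vase_mid, caddy_mid, deer_mid's own z axis and vertical above 0.6 rad).
It fails at once if a piece is dropped: it moves faster than 0.6 m/s without being held (a fall of about 20 mm) ((contact force between the fingers and vase below 0.05 N and linear speed of vase above 0.6 m/s) or (contact force between the fingers and caddy below 0.05 N and linear speed of caddy above 0.6 m/s) or (contact force between the fingers and deer below 0.05 N and linear speed of deer above 0.6 m/s)).
It fails at once if the tape roll, pencil pot or glue bottle is shifted by more than 25 mm or tipped (distance of any of tape_mid, pencils_mid, glue_mid from where it was at the start of the episode above 0.025 m).
It also fails if it takes over 96 s, if anything falls off the work surface, if the arm or the gripper's body presses on something with over 40 N, if the wrist force passes 120 N, or if a joint passes its speed limit or range.

### The arm

A 6-joint arm with a two-finger parallel gripper is mounted at the origin on the work surface. World frame = base frame: x ahead of the robot, y to its left, z up, the work surface at z = 0. Lengths are in m, angles in rad, forces in N, time in s.
With the tool pointing down it reaches from about 0.3 to 0.775 m from the base axis. Payload 14.6 kg.
Tool frame: the origin (TCP) lies on the centre line of the jaws, within the pads' length; the fingertips stand 8 mm ahead of it and the grasp point (between the pads) lies 11 mm behind it; z points along the fingers, x is the direction in which the jaws open and shut, and the axes are right-handed (so a half turn about z gives the same grasp; the last joint's range is limited). The gripper opens to 85 mm and grips with 20 to 120 N. Pads are 22 mm wide; open, the fingers measure 114 mm over their backs; the gripper's body (76 mm by 85 mm) begins 54 mm behind the grasp point. The pads swing forward as they close: fully open they stand 13 mm farther back than shut.
Start: joints at [1.142, 0.3, 1.521, -0, 1.321, -0.067], TCP at [0.195, 0.514, 0.239] pointing down, gripper open.
Joint ranges: [-3.03, 3.03], [-0.79, 2.21], [0.23, 2.52], [-1.04, 4.18], [0, 3.07], [-2.55, 2.55]. Speed limits (rad/s): [2.22, 2.22, 2.57, 3.14, 3.14, 3.14].

### API

Orientations are given as a 3x3 rotation matrix whose columns are the frame's x, y, z axes.
In Python, from workcell import monitor, vision, job gives the robot as it stands. The module is installed in compiled form; this text tells all that it offers.
- The arm moves only by the tool move_arm, never from a script. Its argument "plan" is a list of rows, each an object of numbers: "dx", "dy", "dz": the shift along the tool's x, y, z in cm; "spin": the turn about the tool's z in rad; "claw": the finger opening in cm, from 0 to 8.54. In form: [{"dx": .., "dy": .., "dz": .., "spin": .., "claw": ..}, ...]. A call has 1 to 12 rows; each row shifts and turns the commanded pose from where the row before left it, along the tool's axes as they then stand; what a row does not reach is not made up. A row lasts 1/12 s, in which the tool goes at most 41.7 mm and 7.16 degrees, less where a joint would pass 70% of its speed; a pose out of reach is approached as far as the arm can. A call with a gripper value outside its range is refused whole. The fingers move at their own pace and stop on an object; "grip_force" is the grip in N (left out, the last holds). Time passes only in rows, so rows that do not move let the fingers close. It gives the time, the measured TCP pose, the force and the opening at its end, in the units of the state.
- monitor.get_state(): the state, without advancing time (a new reading comes with each control period).
- vision.capture(name): name is "scene" or "top"; returns a dict with "pixels" (384x512x3 uint8, red, green, blue), "mtx" (3x3 intrinsics, pixels), "R" (3x3) and "t" (3): a world point X has camera coordinates R X + t. Camera axes: x right, y down, z forward; pixel columns grow to the right and rows downward; lengths in m; the calibration is good to about 2 mm. A picture is of the moment at which its call begins. There is no depth.
- job.finish_job(): hands the job in, once; it reports no verdict.
The state is a dict: "clock": time; "qpos": joint angles; "joint_velocities": joint speeds; "joint_torque": joint torques, N m; "eef_pos": TCP position; "tool_rot": TCP orientation; "ft_force": force on the tool from outside, world axes, zero at the start; "ft_torque": the same for the moment, N m; "opening": finger opening in m.
Only numpy, scipy, OpenCV 4.12 (cv2) and the standard library are available. Lean on these libraries where they do the work, as an engineer would, in place of code of your own. Each camera call takes 0.05 s, during which the arm holds its last target. There are 200 camera calls.

## Working session

There is one attempt and no reset: what is moved stays moved. The work goes in short steps, Python scripts to look and compute and a tool call to move; the robot and the scene stay as the last step left them, time stands still between calls to the robot, and variables do not carry over. Pictures are saved under pics/ and viewed, about 12 in all and at most 16, crops included, and the job is handed in when it is done.

Besides the shell and the picture viewer there is one more tool, called in YAML: its name, and indented under it one key for each argument. move_arm: Moves the arm, as the interface text tells. Its arguments: {"type":"object","properties":{"plan":{"type":"array"},"grip_force":{"type":"number"}},"required":["plan"]}

```bash
mkdir -p pics; cat > h.py <<'E'
import numpy as np, cv2
from workcell import monitor, vision, job
def cap(n,f):
    d=vision.capture(n); cv2.imwrite('pics/'+f,cv2.cvtColor(d['pixels'],cv2.COLOR_RGB2BGR)); np.savez(f'{n}.npz',**d); return d
def ray(d,u,v,z):
    "world point at height z seen at pixel u,v"
    R,t=d['R'],d['t']; c=-R.T@t; r=R.T@np.linalg.solve(d['mtx'],[u,v,1]); return (c+r*(z-c[2])/r[2]).round(4)
def proj(d,X):
    p=d['mtx']@(d['R']@np.array(X)+d['t']); return (p[:2]/p[2]).round(1)
def crop(n,f,x0,y0,x1,y1,s):
    im=cv2.cvtColor(np.load(n+'.npz')['pixels'],cv2.COLOR_RGB2BGR)[y0:y1,x0:x1]; cv2.imwrite('pics/'+f,cv2.resize(im,None,fx=s,fy=s,interpolation=cv2.INTER_CUBIC))
E
python3 - <<'E'
from h import *
a=cap('scene','s0.png');b=cap('top','t0.png')
for d in(a,b):print(d['mtx'].round(1),(-d['R'].T@d['t']).round(3),d['R'].round(3))
s=monitor.get_state();print(s)
E
```

```text
[[415.2   0.  257.3]
 [  0.  415.2 196. ]
 [  0.    0.    1. ]] [ 1.159 -0.019  0.875] [[-0.009  1.     0.017]
 [ 0.816  0.017 -0.578]
 [-0.578  0.009 -0.816]]
[[407.7   0.  254.3]
 [  0.  407.7 192.3]
 [  0.    0.    1. ]] [ 0.451 -0.012  1.327] [[ 0.018 -1.    -0.025]
 [-0.992 -0.015 -0.127]
 [ 0.127  0.027 -0.992]]
{'clock': 0.1, 'qpos': array([ 1.14238529e+00,  3.00410008e-01,  1.52153029e+00, -1.45025589e-05,
        1.32070768e+00, -6.65764942e-02]), 'joint_velocities': array([ 0.00056051, -0.00106296, -0.00320741,  0.00061627, -0.00089614,
       -0.00018123]), 'joint_torque': array([ 1.69539588e-03, -5.44372666e+01, -3.62367475e+01, -6.70281520e-05,
        3.03932524e-03, -1.06170151e-05]), 'eef_pos': array([0.1946022 , 0.51420014, 0.23877631]), 'tool_rot': array([[ 3.53986993e-01,  9.35250249e-01, -4.25628834e-04],
       [ 9.35249752e-01, -3.53987245e-01, -9.65791511e-04],
       [-1.05392393e-03, -5.61916281e-05, -9.99999443e-01]]), 'ft_force': array([-0.13543059,  0.15508671,  0.24560688]), 'ft_torque': array([0.02762398, 0.06213495, 0.00257018]), 'opening': 0.08532559428543798}
```

View pics/s0.png

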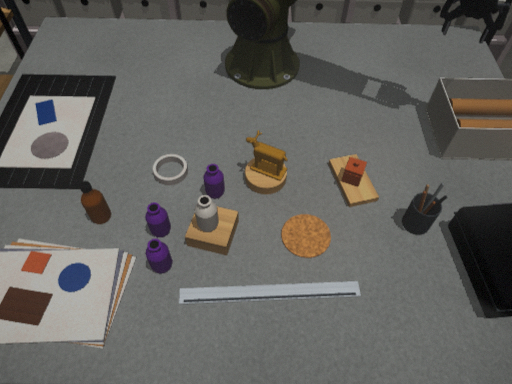

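View pics/t0.png

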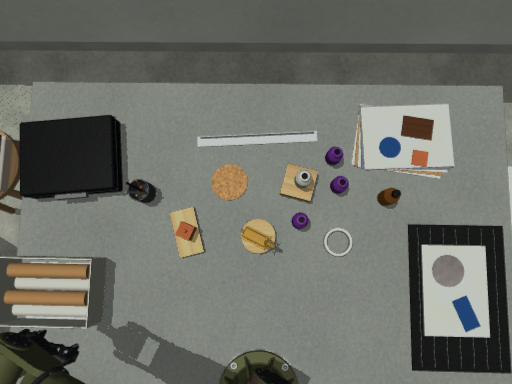

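The real vase is the white one on the square plinth, scene (207,213) / top (304,178). The lookalikes are the purple vases, at scene (214,181), (157,219) and (158,255). The deer is on the round plinth (top 259,237), the caddy on the long one (186,232), and the mat is at (230,182). The next step is enlarged crops.

```bash
python3 - <<'E'
from h import *
crop('top','t0c.png',160,150,330,270,4.7)
crop('scene','s0c.png',140,120,390,270,3.2)
E
```

```text
(no output)
```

View pics/t0c.png

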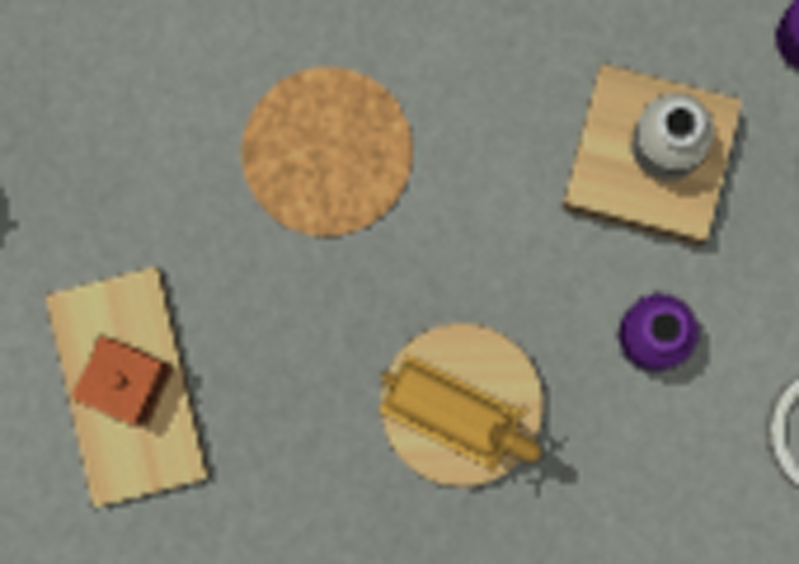

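View pics/s0c.png

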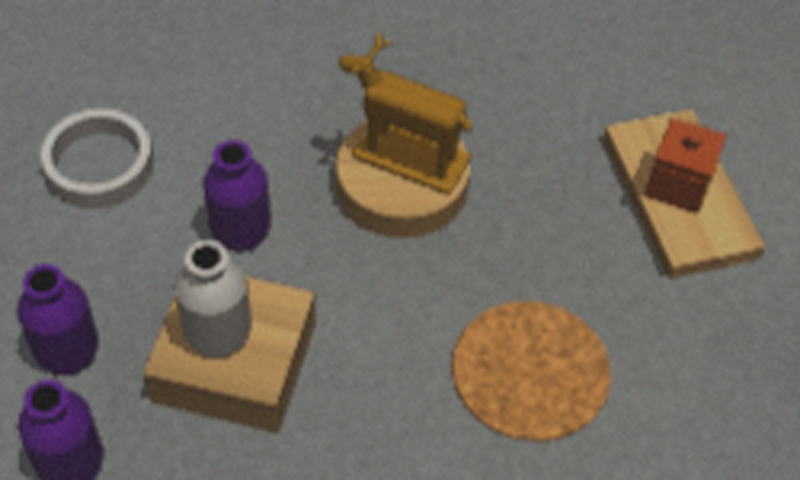

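Top crop: vase lip (680,123), mat centre (328,152), round plinth centre (464,405), caddy knob (121,380), deer body from (398,378) to (497,440). The choice is confirmed: the white vase is on the square plinth. Next I'll compute poses and overlay wireframes to check them.

```bash
cat > w.py <<'E'
from h import *
from scipy.spatial.transform import Rotation
def rect(c,yaw,lx,ly,z):
    a=np.array([[1,1],[1,-1],[-1,-1],[-1,1]])*[lx/2,ly/2]; cs,sn=np.cos(yaw),np.sin(yaw)
    return np.c_[a@np.array([[cs,sn],[-sn,cs]])+c[:2],np.full(4,z)]
def circ(c,d,z):
    t=np.linspace(0,2*np.pi,40); return np.c_[c[0]+d/2*np.cos(t),c[1]+d/2*np.sin(t),np.full(40,z)]
def overlay(n,f,box,s,shapes):
    d=np.load(n+'.npz'); x0,y0,x1,y1=box
    im=cv2.resize(cv2.cvtColor(d['pixels'],cv2.COLOR_RGB2BGR)[y0:y1,x0:x1],None,fx=s,fy=s,interpolation=cv2.INTER_CUBIC)
    for P in shapes:
        q=np.array([(proj(d,p)+.5-[x0,y0])*s-.5 for p in P]).round().astype(int); cv2.polylines(im,[q],True,(255,255,0),1)
    cv2.imwrite('pics/'+f,im)
E
python3 - <<'E'
from w import *
d=np.load('top.npz'); e=np.load('scene.npz')
T=lambda u,v,z: ray(d,(u+.5)/4.7-.5+160,(v+.5)/4.7-.5+150,z)
S=lambda u,v,z: ray(e,(u+.5)/3.2-.5+140,(v+.5)/3.2-.5+120,z)
mat=T(328,152,.004);rnd=T(464,405,.03)
sq=np.array([T(*p,.045) for p in[(602,65),(741,99),(704,238),(567,205)]]);lg=np.array([T(*p,.02) for p in[(47,296),(157,267),(208,478),(98,507)]])
vs=T(680,123,.143);cd=T(121,380,.084)
dr=[T(398,378,.107),T(497,440,.107)]
yaw=lambda v:np.arctan2(v[1],v[0])
print('mat',mat,S(531,369,.004));print('rnd',rnd)
sqy=yaw(sq[1]-sq[0]);lgy=yaw(lg[3]-lg[0])
print('sq',sq.mean(0),sqy,yaw(sq[3]-sq[0]),[np.linalg.norm(sq[i]-sq[i-1]) for i in range(4)])
print('lg',lg.mean(0),lgy,yaw(lg[1]-lg[0]),[np.linalg.norm(lg[i]-lg[i-1]) for i in range(4)])
ct=[T(*p,.072) for p in[(101,337),(168,364),(138,424),(75,395)]]
print('vase',vs,S(207,257,.143));print('caddy',cd,np.mean(ct,0),S(691,144,.084),[yaw(ct[i]-ct[i-1]) for i in range(4)])
dy=yaw(dr[1]-dr[0]);dc=(dr[0]+dr[1])/2;print('deer',dc,dy,np.linalg.norm(dr[1]-dr[0]))
cy=yaw(ct[1]-ct[0])
sh=[circ(mat,.12,.004),circ(rnd,.11,.03),rect(sq.mean(0),sqy,.1,.1,.045),rect(lg.mean(0),lgy,.15,.08,.02),circ(vs,.03,.143),circ(vs,.05,.111),circ(vs,.05,.057),rect(cd,cy,.046,.046,.072),rect(cd,cy,.046,.046,.02),rect(dc,dy,.078,.032,.107),rect(dc,dy,.088,.044,.03)]
overlay('top','t0o.png',(160,150,330,270),4.7,sh);overlay('scene','s0o.png',(140,120,390,270),3.2,sh)
# bystanders
print('purple',ray(d,300,221,.05),ray(d,340,185,.05),ray(d,334,156,.05),'tape',ray(d,338,242,.02),'pot',ray(d,143,191,.06))
E
cd pics; python3 -c "
import cv2,numpy as np
a=cv2.imread('t0o.png');b=cv2.imread('s0o.png');cv2.imwrite('o.png',np.vstack([cv2.resize(a[:, :799],(560,395)),]))" 
```

```text
mat [0.6529 0.1067 0.004 ] [0.655  0.1083 0.004 ]
rnd [0.478  0.0082 0.03  ]
sq [ 0.65015  -0.117025  0.045   ] -1.801472326637036 2.908880303580582 [np.float64(0.09886495840286381), np.float64(0.09666033312584846), np.float64(0.09820901180645285), np.float64(0.09434410421430692)]
lg [0.4869   0.238175 0.02    ] -2.8606053272841945 -1.295665113444718 [np.float64(0.148212583811227), np.float64(0.0780349280771117), np.float64(0.14829645983636963), np.float64(0.07686767851314362)]
vase [ 0.6531 -0.1254  0.143 ] [ 0.6532 -0.1243  0.143 ]
caddy [0.4891 0.2303 0.084 ] [0.4895  0.23295 0.072  ] [0.4983 0.2327 0.084 ] [np.float64(-0.3877069727349119), np.float64(-1.9334751354487145), np.float64(2.7088630241520293), np.float64(1.1636188302046504)]
deer [0.47375 0.0175  0.107  ] -2.109590567293814 0.07386453817631301
purple [ 0.5257 -0.1214  0.05  ] [ 0.6411 -0.2466  0.05  ] [ 0.734  -0.2284  0.05  ] tape [ 0.463  -0.2442  0.02  ] pot [0.6115 0.3741 0.06  ]
```

View pics/t0o.png

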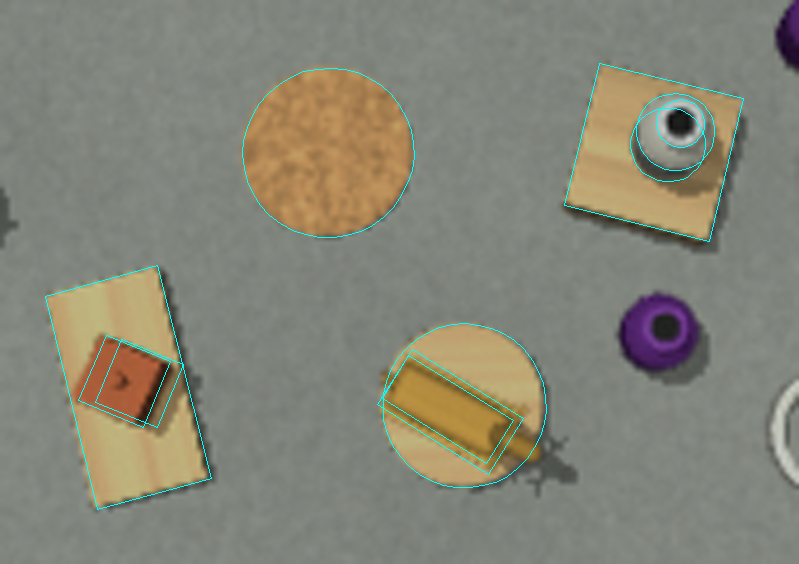

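View pics/s0o.png

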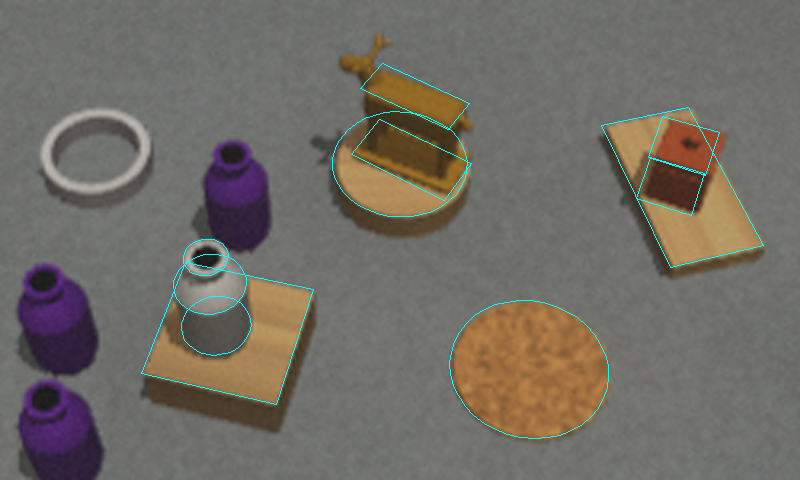

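Wireframes match within 2–3 mm, except that the caddy is about 3 mm further in +y and the deer's yaw is off slightly. I'll refine both and start with the caddy, which goes to the mat.

```bash
cat > go.py <<'E'
import sys
from h import *
def go(x,y,z,th=None):
    s=monitor.get_state();R=s['tool_rot'];d=(R.T@(np.array([x,y,z])-s['eef_pos']))*100
    c=np.arctan2(R[1,0],R[0,0]); sp=0 if th is None else -((th-c+np.pi/2)%np.pi-np.pi/2)
    print('t',round(s['clock'],2),'pos',s['eef_pos'].round(4),'th',c.round(3),'q6',s['qpos'][5].round(2),'open',s['opening'].round(4),'| d cm (before spin)',d.round(2),'spin',round(sp,3))
if __name__=='__main__': go(*map(float,sys.argv[1:]))
E
python3 - <<'E'
from w import *
dc=(.474,.0165);cd=(.490,.234)
sh=[rect(cd,-.4,.046,.046,.072),rect(dc,-2.03,.078,.032,.107),rect(dc,-2.03,.088,.044,.03)]
overlay('top','a.png',(165,205,285,265),6.6,sh);overlay('scene','b.png',(235,125,385,200),5.3,sh)
a=cv2.imread('pics/a.png')[:,:790];b=cv2.imread('pics/b.png')
b=cv2.resize(b,(790,395))
cv2.imwrite('pics/c1.png',np.vstack([cv2.resize(a,(600,300)),cv2.resize(b,(600,300))]))
E
python3 go.py .490 .234 .15 1.17
```

```text
Traceback (most recent call last):
  File "go.py", line 7, in <module>
    if __name__=='__main__': go(*map(float,sys.argv[1:]))
                             ~~^^^^^^^^^^^^^^^^^^^^^^^^^^
  File "go.py", line 6, in go
    print('t',round(s['clock'],2),'pos',s['eef_pos'].round(4),'th',c.round(3),'q6',s['qpos'][5].round(2),'open',s['opening'].round(4),'| d cm (before spin)',d.round(2),'spin',round(sp,3))
                                                                                                                ^^^^^^^^^^^^^^^^^^
AttributeError: 'float' object has no attribute 'round'
```

View pics/c1.png

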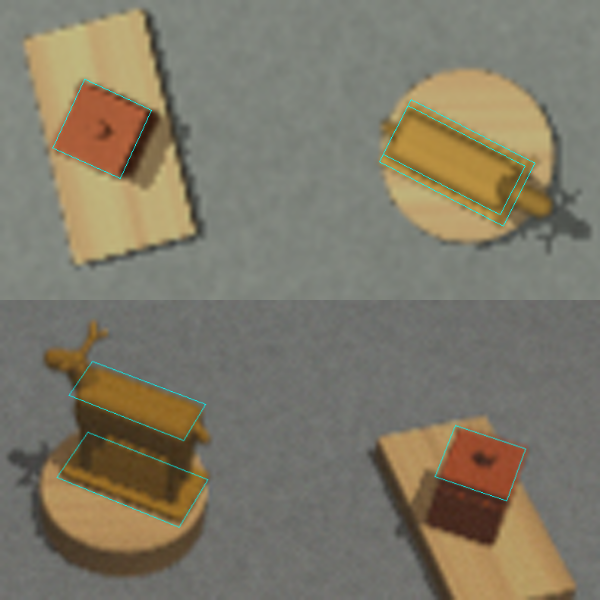

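Both overlays now fit: caddy (.490,.234) yaw −0.40, deer about (.475,.018) yaw −2.03.

```bash
sed -i "s/s\['opening'\].round(4)/round(s['opening'],4)/" go.py; python3 go.py .490 .234 .15 1.17
```

```text
t 0.1 pos [0.1946 0.5142 0.2388] th 1.209 q6 -0.07 open 0.0853 | d cm (before spin) [-15.74  37.55   8.89] spin 0.039
```

move_arm:
  plan:
    - {"dx": -1.31,"dy": 3.13,"dz": 0}
    - {"dx": -1.31,"dy": 3.13,"dz": 0}
    - {"dx": -1.31,"dy": 3.13,"dz": 0}
    - {"dx": -1.31,"dy": 3.13,"dz": 0}
    - {"dx": -1.31,"dy": 3.13,"dz": 0.8}
    - {"dx": -1.31,"dy": 3.13,"dz": 1}
    - {"dx": -1.31,"dy": 3.13,"dz": 1}
    - {"dx": -1.31,"dy": 3.13,"dz": 1}
    - {"dx": -1.31,"dy": 3.13,"dz": 1}
    - {"dx": -1.31,"dy": 3.13,"dz": 1}
    - {"dx": -1.31,"dy": 3.13,"dz": 1}
    - {"dx": -1.31,"dy": 3.13,"dz": 1,"spin": 0.04}
  grip_force: 40

```text
validation failed for argument at $.pl...
```

```bash
python3 go.py .490 .234 .039 1.17
```

```text
t 0.1 pos [0.1946 0.5142 0.2388] th 1.209 q6 -0.07 open 0.0853 | d cm (before spin) [-15.73  37.55  19.99] spin 0.039
```

move_arm:
  plan:
    - {"dx": -1.31,"dy": 3.13,"dz": 0,"spin": 0,"claw": 8.5}
    - {"dx": -1.31,"dy": 3.13,"dz": 0,"spin": 0,"claw": 8.5}
    - {"dx": -1.31,"dy": 3.13,"dz": 0,"spin": 0,"claw": 8.5}
    - {"dx": -1.31,"dy": 3.13,"dz": 0,"spin": 0,"claw": 8.5}
    - {"dx": -1.31,"dy": 3.13,"dz": 0.8,"spin": 0,"claw": 8.5}
    - {"dx": -1.31,"dy": 3.13,"dz": 1,"spin": 0,"claw": 8.5}
    - {"dx": -1.31,"dy": 3.13,"dz": 1,"spin": 0,"claw": 8.5}
    - {"dx": -1.31,"dy": 3.13,"dz": 1,"spin": 0,"claw": 8.5}
    - {"dx": -1.31,"dy": 3.13,"dz": 1,"spin": 0,"claw": 8.5}
    - {"dx": -1.31,"dy": 3.13,"dz": 1,"spin": 0,"claw": 8.5}
    - {"dx": -1.31,"dy": 3.13,"dz": 1,"spin": 0,"claw": 8.5}
    - {"dx": -1.31,"dy": 3.13,"dz": 1,"spin": 0.04,"claw": 8.5}
  grip_force: 40

```text
clock: 1.1
eef_pos: [0.4912, 0.2329, 0.1606]
tool_rot: [[0.391, 0.921, -0.0], [0.921, -0.391, -0.0], [-0.0, -0.0, -1.0]]
ft_force: [0.0, 0.2, 1.1]
opening: 0.0851
```

```bash
python3 go.py .490 .234 .039 1.17
```

```text
t 1.1 pos [0.4912 0.2329 0.1606] th 1.17 q6 -0.79 open 0.0851 | d cm (before spin) [ 0.05 -0.15 12.16] spin -0.0
```

move_arm:
  plan:
    - {"dx": 0.05,"dy": -0.15,"dz": 2,"spin": 0,"claw": 8.5}
    - {"dx": 0,"dy": 0,"dz": 2,"spin": 0,"claw": 8.5}
    - {"dx": 0,"dy": 0,"dz": 2,"spin": 0,"claw": 8.5}
    - {"dx": 0,"dy": 0,"dz": 2,"spin": 0,"claw": 8.5}
    - {"dx": 0,"dy": 0,"dz": 2,"spin": 0,"claw": 8.5}
    - {"dx": 0,"dy": 0,"dz": 1.5,"spin": 0,"claw": 8.5}
    - {"dx": 0,"dy": 0,"dz": 0.65,"spin": 0,"claw": 8.5}
    - {"dx": 0,"dy": 0,"dz": 0,"spin": 0,"claw": 4}
    - {"dx": 0,"dy": 0,"dz": 0,"spin": 0,"claw": 4}
    - {"dx": 0,"dy": 0,"dz": 0,"spin": 0,"claw": 4}
    - {"dx": 0,"dy": 0,"dz": 0,"spin": 0,"claw": 4}
    - {"dx": 0,"dy": 0,"dz": 0,"spin": 0,"claw": 4}

```text
clock: 2.1
eef_pos: [0.4898, 0.2357, 0.041]
tool_rot: [[0.391, 0.92, 0.002], [0.92, -0.391, 0.001], [0.002, 0.002, -1.0]]
ft_force: [-0.6, 0.0, 7.2]
opening: 0.0452
```

```bash
python3 go.py .653 .107 .14; python3 -c "
from h import *
print(monitor.get_state()['ft_force'])"
```

```text
t 2.1 pos [0.4898 0.2357 0.041 ] th 1.169 q6 -0.79 open 0.0452 | d cm (before spin) [-5.45 20.07 -9.88] spin 0
[-0.64246701  0.03249772  7.17412891]
```

move_arm:
  plan:
    - {"dx": 0,"dy": 0,"dz": -1,"spin": 0,"claw": 4}
    - {"dx": 0,"dy": 0,"dz": -2,"spin": 0,"claw": 4}
    - {"dx": 0,"dy": 0,"dz": -2,"spin": 0,"claw": 4}
    - {"dx": -0.3,"dy": 1,"dz": -2,"spin": 0,"claw": 4}
    - {"dx": -0.6,"dy": 2.3,"dz": 0,"spin": 0,"claw": 4}
    - {"dx": -0.7,"dy": 2.6,"dz": 0,"spin": 0,"claw": 4}
    - {"dx": -0.7,"dy": 2.6,"dz": 0,"spin": 0,"claw": 4}
    - {"dx": -0.7,"dy": 2.6,"dz": 0,"spin": 0,"claw": 4}
    - {"dx": -0.7,"dy": 2.6,"dz": 0,"spin": 0,"claw": 4}
    - {"dx": -0.7,"dy": 2.6,"dz": 0,"spin": 0,"claw": 4}
    - {"dx": -0.7,"dy": 2.3,"dz": 0,"spin": 0,"claw": 4}
    - {"dx": -0.35,"dy": 1.47,"dz": 0,"spin": 0,"claw": 4}

```text
clock: 3.1
eef_pos: [0.6537, 0.1049, 0.1102]
tool_rot: [[0.392, 0.92, -0.0], [0.92, -0.392, -0.0], [-0.0, 0.0, -1.0]]
ft_force: [0.2, -0.4, -2.2]
opening: 0.0459
```

```bash
python3 go.py .653 .107 .025; python3 -c "
from h import *
print(monitor.get_state()['ft_force'])"
```

```text
t 3.1 pos [0.6537 0.1049 0.1102] th 1.168 q6 -1.06 open 0.0459 | d cm (before spin) [ 0.17 -0.15  8.52] spin 0
[ 0.18225784 -0.3750735  -2.15668085]
```

move_arm:
  plan:
    - {"dx": 0.17,"dy": -0.15,"dz": 1,"spin": 0,"claw": 4}
    - {"dx": 0,"dy": 0,"dz": 2,"spin": 0,"claw": 4}
    - {"dx": 0,"dy": 0,"dz": 2,"spin": 0,"claw": 4}
    - {"dx": 0,"dy": 0,"dz": 1.5,"spin": 0,"claw": 4}
    - {"dx": 0,"dy": 0,"dz": 1,"spin": 0,"claw": 4}
    - {"dx": 0,"dy": 0,"dz": 0.5,"spin": 0,"claw": 4}
    - {"dx": 0,"dy": 0,"dz": 0.2,"spin": 0,"claw": 4}
    - {"dx": 0,"dy": 0,"dz": 0,"spin": 0,"claw": 4}

```text
clock: 3.77
eef_pos: [0.6519, 0.1092, 0.0281]
tool_rot: [[0.391, 0.92, 0.0], [0.92, -0.391, 0.0], [0.0, 0.0, -1.0]]
ft_force: [0.1, 0.4, -3.0]
opening: 0.0457
```

move_arm:
  plan:
    - {"dx": 0,"dy": 0,"dz": 0.1,"spin": 0,"claw": 4}
    - {"dx": 0,"dy": 0,"dz": 0.1,"spin": 0,"claw": 4}
    - {"dx": 0,"dy": 0,"dz": 0.1,"spin": 0,"claw": 4}
    - {"dx": 0,"dy": 0,"dz": 0,"spin": 0,"claw": 4}

```text
clock: 4.1
eef_pos: [0.652, 0.109, 0.0251]
tool_rot: [[0.391, 0.92, 0.001], [0.92, -0.391, 0.0], [0.0, 0.0, -1.0]]
ft_force: [-1.0, -0.6, -2.4]
opening: 0.0456
```

move_arm:
  plan:
    - {"dx": 0,"dy": 0,"dz": 0.1,"spin": 0,"claw": 4}
    - {"dx": 0,"dy": 0,"dz": 0.1,"spin": 0,"claw": 4}
    - {"dx": 0,"dy": 0,"dz": 0,"spin": 0,"claw": 4}

```text
clock: 4.35
eef_pos: [0.6521, 0.109, 0.025]
tool_rot: [[0.391, 0.92, 0.001], [0.92, -0.391, -0.0], [0.0, 0.001, -1.0]]
ft_force: [-11.1, -1.3, 16.5]
opening: 0.0459
```

Contact was felt at the predicted height. Release and rise.

move_arm:
  plan:
    - {"dx": 0,"dy": 0,"dz": -0.15,"spin": 0,"claw": 5}
    - {"dx": 0,"dy": 0,"dz": 0,"spin": 0,"claw": 8.5}
    - {"dx": 0,"dy": 0,"dz": 0,"spin": 0,"claw": 8.5}
    - {"dx": 0,"dy": 0,"dz": 0,"spin": 0,"claw": 8.5}
    - {"dx": 0,"dy": 0,"dz": 0,"spin": 0,"claw": 8.5}
    - {"dx": 0,"dy": 0,"dz": -1,"spin": 0,"claw": 8.5}
    - {"dx": 0,"dy": 0,"dz": -3,"spin": 0,"claw": 8.5}
    - {"dx": 0,"dy": 0,"dz": -3,"spin": 0,"claw": 8.5}
    - {"dx": 0,"dy": 0,"dz": -3,"spin": 0,"claw": 8.5}
    - {"dx": 0,"dy": 0,"dz": -3,"spin": 0,"claw": 8.5}
    - {"dx": 0,"dy": 0,"dz": -3,"spin": 0,"claw": 8.5}
    - {"dx": 0,"dy": 0,"dz": -3,"spin": 0,"claw": 8.5}

```text
clock: 5.35
eef_pos: [0.6516, 0.1089, 0.2167]
tool_rot: [[0.391, 0.92, 0.001], [0.92, -0.391, 0.0], [0.0, 0.001, -1.0]]
ft_force: [0.5, 0.4, 0.2]
opening: 0.0852
```

```bash
python3 go.py .475 .018 .16 -.46
```

```text
t 5.35 pos [0.6516 0.1089 0.2167] th 1.169 q6 -1.06 open 0.0852 | d cm (before spin) [-15.28 -12.7    5.66] spin -1.513
```

move_arm:
  plan:
    - {"dx": -2.55,"dy": -2.12,"dz": 0,"spin": 0,"claw": 8.5}
    - {"dx": -2.55,"dy": -2.12,"dz": 0,"spin": 0,"claw": 8.5}
    - {"dx": -2.55,"dy": -2.12,"dz": 0,"spin": 0,"claw": 8.5}
    - {"dx": -2.55,"dy": -2.12,"dz": 0,"spin": 0,"claw": 8.5}
    - {"dx": -2.55,"dy": -2.12,"dz": 0,"spin": 0,"claw": 8.5}
    - {"dx": -2.53,"dy": -2.1,"dz": 0,"spin": 0,"claw": 8.5}
    - {"dx": 0,"dy": 0,"dz": 0,"spin": 0.12,"claw": 8.5}
    - {"dx": 0,"dy": 0,"dz": 0,"spin": 0.12,"claw": 8.5}
    - {"dx": 0,"dy": 0,"dz": 0,"spin": 0.12,"claw": 8.5}
    - {"dx": 0,"dy": 0,"dz": 0,"spin": 0.12,"claw": 8.5}
    - {"dx": 0,"dy": 0,"dz": 0,"spin": 0.12,"claw": 8.5}
    - {"dx": 0,"dy": 0,"dz": 0,"spin": 0.12,"claw": 8.5}

```text
clock: 6.35
eef_pos: [0.4752, 0.018, 0.2151]
tool_rot: [[0.903, 0.429, 0.001], [0.429, -0.903, -0.0], [0.001, 0.0, -1.0]]
ft_force: [0.2, -0.4, -0.6]
opening: 0.0851
```

move_arm:
  plan:
    - {"dx": 0,"dy": 0,"dz": 0,"spin": 0.12,"claw": 8.5}
    - {"dx": 0,"dy": 0,"dz": 0,"spin": 0.12,"claw": 8.5}
    - {"dx": 0,"dy": 0,"dz": 0,"spin": 0.12,"claw": 8.5}
    - {"dx": 0,"dy": 0,"dz": 0,"spin": 0.12,"claw": 8.5}
    - {"dx": 0,"dy": 0,"dz": 0,"spin": 0.12,"claw": 8.5}
    - {"dx": 0,"dy": 0,"dz": 0,"spin": 0.12,"claw": 8.5}
    - {"dx": 0,"dy": 0,"dz": 0,"spin": 0.12,"claw": 8.5}
    - {"dx": 0,"dy": 0,"dz": 0,"spin": 0.069,"claw": 8.5}
    - {"dx": 0,"dy": 0,"dz": 0,"spin": 0,"claw": 8.5}

```text
clock: 7.1
eef_pos: [0.4752, 0.018, 0.215]
tool_rot: [[0.895, -0.447, 0.001], [-0.447, -0.895, -0.0], [0.001, -0.0, -1.0]]
ft_force: [0.9, -0.1, -0.4]
opening: 0.085
```

```bash
python3 go.py .475 .018 .081 -.46
```

```text
t 7.1 pos [0.4752 0.018  0.215 ] th -0.463 q6 0.42 open 0.085 | d cm (before spin) [-2.00e-02  1.00e-02  1.34e+01] spin -0.003
```

move_arm:
  plan:
    - {"dx": 0,"dy": 0,"dz": 2.5,"spin": 0,"claw": 8.5}
    - {"dx": 0,"dy": 0,"dz": 2.5,"spin": 0,"claw": 8.5}
    - {"dx": 0,"dy": 0,"dz": 2.5,"spin": 0,"claw": 8.5}
    - {"dx": 0,"dy": 0,"dz": 2.5,"spin": 0,"claw": 8.5}
    - {"dx": 0,"dy": 0,"dz": 2,"spin": 0,"claw": 8.5}
    - {"dx": 0,"dy": 0,"dz": 1.2,"spin": 0,"claw": 8.5}
    - {"dx": 0,"dy": 0,"dz": 0.2,"spin": 0,"claw": 8.5}
    - {"dx": 0,"dy": 0,"dz": 0,"spin": 0,"claw": 2.5}
    - {"dx": 0,"dy": 0,"dz": 0,"spin": 0,"claw": 2.5}
    - {"dx": 0,"dy": 0,"dz": 0,"spin": 0,"claw": 2.5}
    - {"dx": 0,"dy": 0,"dz": 0,"spin": 0,"claw": 2.5}
    - {"dx": 0,"dy": 0,"dz": 0,"spin": 0,"claw": 2.5}

```text
clock: 8.1
eef_pos: [0.4755, 0.018, 0.0811]
tool_rot: [[0.896, -0.444, 0.001], [-0.444, -0.896, -0.0], [0.001, -0.001, -1.0]]
ft_force: [-1.9, 1.9, 5.1]
opening: 0.0315
```

move_arm:
  plan:
    - {"dx": 0,"dy": 0,"dz": 0,"spin": 0,"claw": 2.5}
    - {"dx": 0,"dy": 0,"dz": 0,"spin": 0,"claw": 2.5}

```text
clock: 8.27
eef_pos: [0.4756, 0.018, 0.0811]
tool_rot: [[0.896, -0.444, 0.001], [-0.444, -0.896, -0.0], [0.001, -0.001, -1.0]]
ft_force: [-2.5, 1.0, 7.1]
opening: 0.0317
```

```bash
python3 go.py .487 .238 .22 -1.29;python3 -c "
from h import *
cap('scene','s1.png');crop('scene','s1c.png',180,110,400,260,3.5)"
```

```text
t 8.27 pos [0.4756 0.018  0.0811] th -0.46 q6 0.42 open 0.0317 | d cm (before spin) [ -8.72 -20.23 -13.89] spin 0.83
```

View pics/s1c.png

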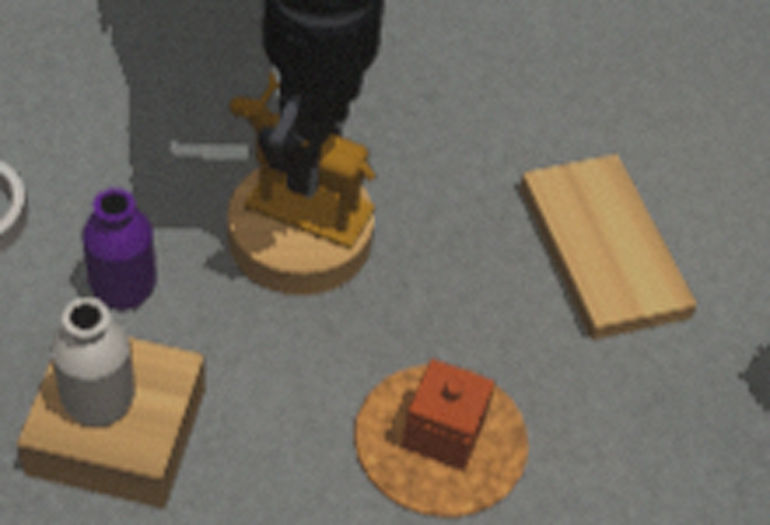

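Caddy stands centred on the mat (crop 450,410) and the deer is held across its body. Lift and carry.

move_arm:
  plan:
    - {"dx": 0,"dy": 0,"dz": -0.5,"spin": 0,"claw": 2.5}
    - {"dx": 0,"dy": 0,"dz": -1.5,"spin": 0,"claw": 2.5}
    - {"dx": 0,"dy": 0,"dz": -2,"spin": 0,"claw": 2.5}
    - {"dx": -0.4,"dy": -1,"dz": -2,"spin": 0,"claw": 2.5}
    - {"dx": -0.9,"dy": -2.1,"dz": 0,"spin": 0,"claw": 2.5}
    - {"dx": -1.1,"dy": -2.5,"dz": 0,"spin": 0,"claw": 2.5}
    - {"dx": -1.1,"dy": -2.5,"dz": 0,"spin": 0,"claw": 2.5}
    - {"dx": -1.1,"dy": -2.5,"dz": 0,"spin": 0,"claw": 2.5}
    - {"dx": -1.1,"dy": -2.5,"dz": 0,"spin": 0,"claw": 2.5}
    - {"dx": -1.1,"dy": -2.5,"dz": 0,"spin": 0,"claw": 2.5}
    - {"dx": -1.1,"dy": -2.5,"dz": 0,"spin": 0,"claw": 2.5}
    - {"dx": -0.82,"dy": -2.13,"dz": 0,"spin": 0,"claw": 2.5}

```text
clock: 9.32
eef_pos: [0.4864, 0.2397, 0.1404]
tool_rot: [[0.896, -0.443, -0.0], [-0.443, -0.896, -0.0], [-0.0, 0.0, -1.0]]
ft_force: [0.2, 0.5, -2.4]
opening: 0.0313
```

move_arm:
  plan:
    - {"dx": 0,"dy": 0,"dz": 0,"spin": 0.05,"claw": 2.5}
    - {"dx": 0,"dy": 0,"dz": 0,"spin": 0.1,"claw": 2.5}
    - {"dx": 0,"dy": 0,"dz": 0,"spin": 0.1,"claw": 2.5}
    - {"dx": 0,"dy": 0,"dz": 0,"spin": 0.1,"claw": 2.5}
    - {"dx": 0,"dy": 0,"dz": 0,"spin": 0.1,"claw": 2.5}
    - {"dx": 0,"dy": 0,"dz": 0,"spin": 0.1,"claw": 2.5}
    - {"dx": 0,"dy": 0,"dz": 0,"spin": 0.1,"claw": 2.5}
    - {"dx": 0,"dy": 0,"dz": 0,"spin": 0.1,"claw": 2.5}
    - {"dx": 0,"dy": 0,"dz": 0,"spin": 0.08,"claw": 2.5}
    - {"dx": 0,"dy": 0,"dz": 0,"spin": 0,"claw": 2.5}

```text
clock: 10.15
eef_pos: [0.4867, 0.2379, 0.1403]
tool_rot: [[0.274, -0.962, -0.0], [-0.962, -0.274, -0.0], [0.0, 0.0, -1.0]]
ft_force: [-0.1, -0.5, -3.1]
opening: 0.031
```

```bash
python3 go.py .487 .238 .0711 -1.29
```

```text
t 10.15 pos [0.4867 0.2379 0.1403] th -1.294 q6 1.68 open 0.031 | d cm (before spin) [-0.   -0.03  6.92] spin -0.004
```

move_arm:
  plan:
    - {"dx": 0,"dy": 0,"dz": 1,"spin": 0,"claw": 2.5}
    - {"dx": 0,"dy": 0,"dz": 1.7,"spin": 0,"claw": 2.5}
    - {"dx": 0,"dy": 0,"dz": 1.7,"spin": 0,"claw": 2.5}
    - {"dx": 0,"dy": 0,"dz": 1.2,"spin": 0,"claw": 2.5}
    - {"dx": 0,"dy": 0,"dz": 0.6,"spin": 0,"claw": 2.5}
    - {"dx": 0,"dy": 0,"dz": 0.3,"spin": 0,"claw": 2.5}
    - {"dx": 0,"dy": 0,"dz": 0.2,"spin": 0,"claw": 2.5}
    - {"dx": 0,"dy": 0,"dz": 0.1,"spin": 0,"claw": 2.5}
    - {"dx": 0,"dy": 0,"dz": 0.05,"spin": 0,"claw": 2.5}
    - {"dx": 0,"dy": 0,"dz": 0,"spin": 0,"claw": 2.5}

```text
clock: 10.98
eef_pos: [0.4871, 0.2381, 0.0723]
tool_rot: [[0.277, -0.961, 0.001], [-0.961, -0.277, 0.0], [-0.0, -0.001, -1.0]]
ft_force: [-0.4, -0.9, -2.2]
opening: 0.0316
```

move_arm:
  plan:
    - {"dx": 0,"dy": 0,"dz": 0.08,"spin": 0,"claw": 2.5}
    - {"dx": 0,"dy": 0,"dz": 0.08,"spin": 0,"claw": 2.5}
    - {"dx": 0,"dy": 0,"dz": 0,"spin": 0,"claw": 2.5}

```text
clock: 11.23
eef_pos: [0.4872, 0.2382, 0.0709]
tool_rot: [[0.277, -0.961, 0.001], [-0.961, -0.277, 0.001], [-0.0, -0.001, -1.0]]
ft_force: [-0.8, 0.1, 3.7]
opening: 0.0312
```

move_arm:
  plan:
    - {"dx": 0,"dy": 0,"dz": 0,"spin": 0,"claw": 3.6}
    - {"dx": 0,"dy": 0,"dz": 0,"spin": 0,"claw": 8.5}
    - {"dx": 0,"dy": 0,"dz": 0,"spin": 0,"claw": 8.5}
    - {"dx": 0,"dy": 0,"dz": 0,"spin": 0,"claw": 8.5}
    - {"dx": 0,"dy": 0,"dz": 0,"spin": 0,"claw": 8.5}
    - {"dx": 0,"dy": 0,"dz": -1,"spin": 0,"claw": 8.5}
    - {"dx": 0,"dy": 0,"dz": -2.5,"spin": 0,"claw": 8.5}
    - {"dx": 0,"dy": 0,"dz": -3,"spin": 0,"claw": 8.5}
    - {"dx": 0,"dy": 0,"dz": -3,"spin": 0,"claw": 8.5}
    - {"dx": 0,"dy": 0,"dz": -3,"spin": 0,"claw": 8.5}
    - {"dx": 0,"dy": 0,"dz": -3,"spin": 0,"claw": 8.5}

```text
clock: 12.15
eef_pos: [0.4866, 0.2379, 0.2276]
tool_rot: [[0.277, -0.961, 0.001], [-0.961, -0.277, 0.0], [-0.0, -0.001, -1.0]]
ft_force: [0.1, -0.7, 0.4]
opening: 0.085
```

```bash
python3 go.py .653 -.125 .2 -1.0;python3 -c "
from h import *
cap('scene','s2.png');crop('scene','s2c.png',180,110,400,260,3.5)"
```

```text
t 12.15 pos [0.4866 0.2379 0.2276] th -1.29 q6 1.68 open 0.085 | d cm (before spin) [39.48 -5.93  2.76] spin -0.29
```

View pics/s2c.png

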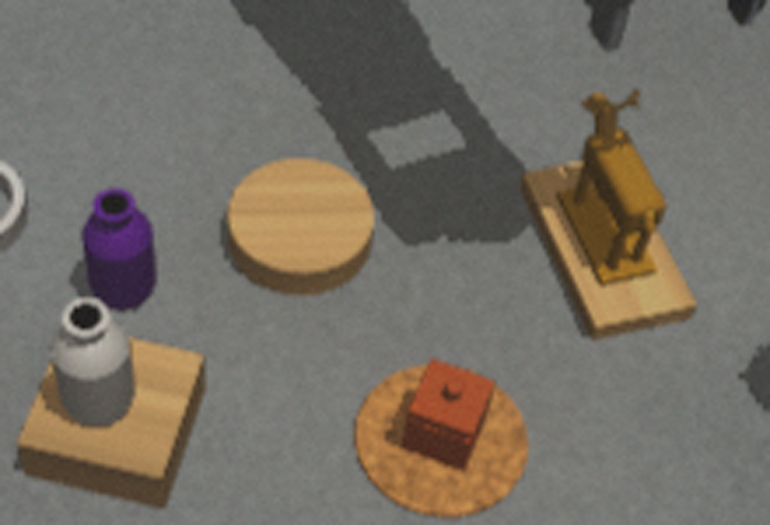

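Deer stands lengthways, central on the long plinth. Next is the vase, with the jaw direction kept as it is; finger clearance to the purple vases is about 40 mm.

move_arm:
  plan:
    - {"dx": 3.29,"dy": -0.5,"dz": 0,"spin": 0,"claw": 8.5}
    - {"dx": 3.29,"dy": -0.5,"dz": 0,"spin": 0,"claw": 8.5}
    - {"dx": 3.29,"dy": -0.5,"dz": 0,"spin": 0,"claw": 8.5}
    - {"dx": 3.29,"dy": -0.5,"dz": 0,"spin": 0,"claw": 8.5}
    - {"dx": 3.29,"dy": -0.5,"dz": 0,"spin": 0,"claw": 8.5}
    - {"dx": 3.29,"dy": -0.5,"dz": 0,"spin": 0,"claw": 8.5}
    - {"dx": 3.29,"dy": -0.5,"dz": 0,"spin": 0,"claw": 8.5}
    - {"dx": 3.29,"dy": -0.5,"dz": 0,"spin": 0,"claw": 8.5}
    - {"dx": 3.29,"dy": -0.5,"dz": 0,"spin": 0,"claw": 8.5}
    - {"dx": 3.29,"dy": -0.5,"dz": 0,"spin": 0,"claw": 8.5}
    - {"dx": 3.29,"dy": -0.5,"dz": 0,"spin": 0,"claw": 8.5}
    - {"dx": 3.29,"dy": -0.43,"dz": 0,"spin": 0,"claw": 8.5}

```text
clock: 13.2
eef_pos: [0.6536, -0.1265, 0.2258]
tool_rot: [[0.277, -0.961, 0.0], [-0.961, -0.277, -0.0], [0.0, -0.0, -1.0]]
ft_force: [0.0, 1.5, 0.7]
opening: 0.0852
```

```bash
python3 go.py .653 -.125 .086
```

```text
t 13.2 pos [ 0.6536 -0.1265  0.2258] th -1.29 q6 1.04 open 0.0852 | d cm (before spin) [-0.17  0.02 13.98] spin 0
```

move_arm:
  plan:
    - {"dx": -0.05,"dy": 0,"dz": 2.5,"spin": 0,"claw": 8.5}
    - {"dx": 0,"dy": 0,"dz": 2.5,"spin": 0,"claw": 8.5}
    - {"dx": 0,"dy": 0,"dz": 2.5,"spin": 0,"claw": 8.5}
    - {"dx": 0,"dy": 0,"dz": 2.5,"spin": 0,"claw": 8.5}
    - {"dx": 0,"dy": 0,"dz": 2,"spin": 0,"claw": 8.5}
    - {"dx": 0,"dy": 0,"dz": 1.2,"spin": 0,"claw": 8.5}
    - {"dx": 0,"dy": 0,"dz": 0.6,"spin": 0,"claw": 8.5}
    - {"dx": 0,"dy": 0,"dz": 0.1,"spin": 0,"claw": 8.5}

```text
clock: 13.87
eef_pos: [0.653, -0.1244, 0.0858]
tool_rot: [[0.277, -0.961, -0.001], [-0.961, -0.277, 0.0], [-0.0, 0.001, -1.0]]
ft_force: [-0.5, -0.3, -0.4]
opening: 0.0853
```

```bash
python3 go.py .653 -.125 .086
```

```text
t 13.87 pos [ 0.653  -0.1244  0.0858] th -1.29 q6 1.05 open 0.0853 | d cm (before spin) [ 0.06  0.01 -0.02] spin 0
```

move_arm:
  plan:
    - {"dx": 0,"dy": 0,"dz": 0,"spin": 0,"claw": 4.4}
    - {"dx": 0,"dy": 0,"dz": 0,"spin": 0,"claw": 4.4}
    - {"dx": 0,"dy": 0,"dz": 0,"spin": 0,"claw": 4.4}
    - {"dx": 0,"dy": 0,"dz": 0,"spin": 0,"claw": 4.4}
    - {"dx": 0,"dy": 0,"dz": 0,"spin": 0,"claw": 4.4}
    - {"dx": 0,"dy": 0,"dz": 0,"spin": 0,"claw": 4.4}

```text
clock: 14.37
eef_pos: [0.6537, -0.1246, 0.0878]
tool_rot: [[0.277, -0.961, 0.002], [-0.961, -0.277, -0.0], [0.001, -0.002, -1.0]]
ft_force: [-2.0, 0.9, 6.3]
opening: 0.0488
```

```bash
python3 go.py .478 .008 .1
```

```text
t 14.37 pos [ 0.6537 -0.1246  0.0878] th -1.29 q6 1.05 open 0.0488 | d cm (before spin) [-17.6   13.2   -1.27] spin 0
```

move_arm:
  plan:
    - {"dx": 0,"dy": 0,"dz": -0.6,"spin": 0,"claw": 4.4}
    - {"dx": 0,"dy": 0,"dz": -1.6,"spin": 0,"claw": 4.4}
    - {"dx": 0,"dy": 0,"dz": -2.2,"spin": 0,"claw": 4.4}
    - {"dx": 0,"dy": 0,"dz": -2,"spin": 0,"claw": 4.4}
    - {"dx": -1,"dy": 0.75,"dz": -1,"spin": 0,"claw": 4.4}
    - {"dx": -2,"dy": 1.5,"dz": 0,"spin": 0,"claw": 4.4}
    - {"dx": -2.4,"dy": 1.8,"dz": 0,"spin": 0,"claw": 4.4}
    - {"dx": -2.4,"dy": 1.8,"dz": 0,"spin": 0,"claw": 4.4}
    - {"dx": -2.4,"dy": 1.8,"dz": 0,"spin": 0,"claw": 4.4}
    - {"dx": -2.4,"dy": 1.8,"dz": 0,"spin": 0,"claw": 4.4}
    - {"dx": -2.4,"dy": 1.8,"dz": 0,"spin": 0,"claw": 4.4}
    - {"dx": -1.7,"dy": 1.27,"dz": 0,"spin": 0,"claw": 4.4}

```text
clock: 15.37
eef_pos: [0.4847, 0.0025, 0.1607]
tool_rot: [[0.278, -0.961, 0.0], [-0.961, -0.278, 0.0], [-0.0, -0.0, -1.0]]
ft_force: [0.5, 0.6, -0.7]
opening: 0.0488
```

move_arm:
  plan:
    - {"dx": -0.9,"dy": 0.68,"dz": 0,"spin": 0,"claw": 4.4}
    - {"dx": 0,"dy": 0,"dz": 0,"spin": 0,"claw": 4.4}

```text
clock: 15.53
eef_pos: [0.4766, 0.009, 0.1609]
tool_rot: [[0.278, -0.96, 0.001], [-0.96, -0.278, 0.0], [0.0, -0.001, -1.0]]
ft_force: [-0.6, 0.1, -1.5]
opening: 0.0487
```

```bash
python3 go.py .478 .008 .0728
```

```text
t 15.53 pos [0.4766 0.009  0.1609] th -1.289 q6 1.23 open 0.0487 | d cm (before spin) [ 0.14 -0.1   8.81] spin 0
```

move_arm:
  plan:
    - {"dx": 0.14,"dy": -0.1,"dz": 1,"spin": 0,"claw": 4.4}
    - {"dx": 0,"dy": 0,"dz": 2,"spin": 0,"claw": 4.4}
    - {"dx": 0,"dy": 0,"dz": 2,"spin": 0,"claw": 4.4}
    - {"dx": 0,"dy": 0,"dz": 1.6,"spin": 0,"claw": 4.4}
    - {"dx": 0,"dy": 0,"dz": 1,"spin": 0,"claw": 4.4}
    - {"dx": 0,"dy": 0,"dz": 0.5,"spin": 0,"claw": 4.4}
    - {"dx": 0,"dy": 0,"dz": 0.3,"spin": 0,"claw": 4.4}
    - {"dx": 0,"dy": 0,"dz": 0.15,"spin": 0,"claw": 4.4}
    - {"dx": 0,"dy": 0,"dz": 0.08,"spin": 0,"claw": 4.4}
    - {"dx": 0,"dy": 0,"dz": 0,"spin": 0,"claw": 4.4}

```text
clock: 16.37
eef_pos: [0.4792, 0.007, 0.0743]
tool_rot: [[0.277, -0.961, 0.001], [-0.961, -0.277, -0.0], [0.0, -0.001, -1.0]]
ft_force: [0.1, 0.1, -2.2]
opening: 0.0491
```

move_arm:
  plan:
    - {"dx": 0,"dy": 0,"dz": 0.08,"spin": 0,"claw": 4.4}
    - {"dx": 0,"dy": 0,"dz": 0.08,"spin": 0,"claw": 4.4}
    - {"dx": 0,"dy": 0,"dz": 0,"spin": 0,"claw": 4.4}

```text
clock: 16.62
eef_pos: [0.4791, 0.007, 0.0728]
tool_rot: [[0.277, -0.961, 0.001], [-0.961, -0.277, -0.0], [0.0, -0.001, -1.0]]
ft_force: [-0.1, -0.8, 2.9]
opening: 0.0485
```

Contact; release and rise.

move_arm:
  plan:
    - {"dx": 0,"dy": 0,"dz": 0,"spin": 0,"claw": 5.4}
    - {"dx": 0,"dy": 0,"dz": 0,"spin": 0,"claw": 8.5}
    - {"dx": 0,"dy": 0,"dz": 0,"spin": 0,"claw": 8.5}
    - {"dx": 0,"dy": 0,"dz": 0,"spin": 0,"claw": 8.5}
    - {"dx": 0,"dy": 0,"dz": 0,"spin": 0,"claw": 8.5}
    - {"dx": 0,"dy": 0,"dz": -1,"spin": 0,"claw": 8.5}
    - {"dx": 0,"dy": 0,"dz": -2.5,"spin": 0,"claw": 8.5}
    - {"dx": 0,"dy": 0,"dz": -3,"spin": 0,"claw": 8.5}
    - {"dx": 0,"dy": 0,"dz": -3,"spin": 0,"claw": 8.5}
    - {"dx": 0,"dy": 0,"dz": -3,"spin": 0,"claw": 8.5}

```text
clock: 17.45
eef_pos: [0.4785, 0.0071, 0.1995]
tool_rot: [[0.277, -0.961, 0.0], [-0.961, -0.277, -0.0], [0.0, -0.0, -1.0]]
ft_force: [-0.1, 0.2, -0.1]
opening: 0.0848
```

```bash
python3 go.py .652 .109 .0235 -.40;python3 -c "
from w import *
cap('scene','s3.png');cap('top','t3.png')
overlay('scene','s3c.png',(180,110,400,260),3.5,[circ((.478,.008),.03,.128),rect((.487,.238),-2.86,.078,.032,.097),rect((.652,.109),-.4,.046,.046,.056)])"
```

```text
t 17.45 pos [0.4785 0.0071 0.1995] th -1.29 q6 1.23 open 0.0848 | d cm (before spin) [ -4.99 -19.49  17.6 ] spin -0.89
```

View pics/s3c.png

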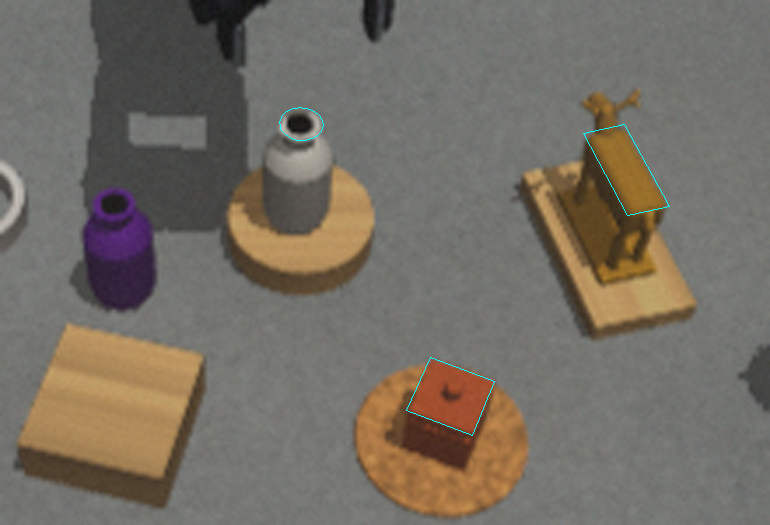

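Vase and deer both match their target overlays. Last piece: caddy from the mat to the square plinth.

move_arm:
  plan:
    - {"dx": -0.83,"dy": -3.25,"dz": 0,"spin": 0,"claw": 8.5}
    - {"dx": -0.83,"dy": -3.25,"dz": 0,"spin": 0,"claw": 8.5}
    - {"dx": -0.83,"dy": -3.25,"dz": 0,"spin": 0,"claw": 8.5}
    - {"dx": -0.83,"dy": -3.25,"dz": 0,"spin": 0,"claw": 8.5}
    - {"dx": -0.83,"dy": -3.25,"dz": 0,"spin": 0,"claw": 8.5}
    - {"dx": -0.84,"dy": -3.24,"dz": 0,"spin": 0,"claw": 8.5}
    - {"dx": 0,"dy": 0,"dz": 1,"spin": -0.12,"claw": 8.5}
    - {"dx": 0,"dy": 0,"dz": 1,"spin": -0.12,"claw": 8.5}
    - {"dx": 0,"dy": 0,"dz": 1,"spin": -0.12,"claw": 8.5}
    - {"dx": 0,"dy": 0,"dz": 1,"spin": -0.12,"claw": 8.5}
    - {"dx": 0,"dy": 0,"dz": 1,"spin": -0.12,"claw": 8.5}
    - {"dx": 0,"dy": 0,"dz": 1,"spin": -0.12,"claw": 8.5}

```text
clock: 18.55
eef_pos: [0.652, 0.109, 0.1365]
tool_rot: [[0.845, -0.535, -0.001], [-0.535, -0.845, -0.0], [-0.001, 0.0, -1.0]]
ft_force: [-0.2, -0.8, 0.3]
opening: 0.0849
```

move_arm:
  plan:
    - {"dx": 0,"dy": 0,"dz": 0,"spin": -0.12,"claw": 8.5}
    - {"dx": 0,"dy": 0,"dz": 0,"spin": -0.05,"claw": 8.5}
    - {"dx": 0,"dy": 0,"dz": 0,"spin": 0,"claw": 8.5}

```text
clock: 18.8
eef_pos: [0.652, 0.109, 0.1369]
tool_rot: [[0.922, -0.387, -0.001], [-0.387, -0.922, -0.0], [-0.001, 0.0, -1.0]]
ft_force: [-0.5, -0.2, -0.2]
opening: 0.0852
```

```bash
python3 go.py .652 .109 .0235 -.40
```

```text
t 18.8 pos [0.652  0.109  0.1369] th -0.398 q6 0.51 open 0.0852 | d cm (before spin) [ 1.000e-02 -1.000e-02  1.134e+01] spin 0.002
```

move_arm:
  plan:
    - {"dx": 0,"dy": 0,"dz": 2.5,"spin": 0,"claw": 8.5}
    - {"dx": 0,"dy": 0,"dz": 2.5,"spin": 0,"claw": 8.5}
    - {"dx": 0,"dy": 0,"dz": 2.5,"spin": 0,"claw": 8.5}
    - {"dx": 0,"dy": 0,"dz": 2,"spin": 0,"claw": 8.5}
    - {"dx": 0,"dy": 0,"dz": 1.2,"spin": 0,"claw": 8.5}
    - {"dx": 0,"dy": 0,"dz": 0.6,"spin": 0,"claw": 8.5}
    - {"dx": 0,"dy": 0,"dz": 0,"spin": 0,"claw": 4}
    - {"dx": 0,"dy": 0,"dz": 0,"spin": 0,"claw": 4}
    - {"dx": 0,"dy": 0,"dz": 0,"spin": 0,"claw": 4}
    - {"dx": 0,"dy": 0,"dz": 0,"spin": 0,"claw": 4}
    - {"dx": 0,"dy": 0,"dz": 0,"spin": 0,"claw": 4}
    - {"dx": 0,"dy": 0,"dz": 0,"spin": 0,"claw": 4}

```text
clock: 19.8
eef_pos: [0.653, 0.1091, 0.0259]
tool_rot: [[0.921, -0.39, 0.002], [-0.39, -0.921, 0.0], [0.002, -0.001, -1.0]]
ft_force: [-0.6, 0.1, 6.6]
opening: 0.0456
```

```bash
python3 go.py .650 -.117 .14
```

```text
t 19.8 pos [0.653  0.1091 0.0259] th -0.4 q6 0.51 open 0.0456 | d cm (before spin) [  8.56  20.93 -11.42] spin 0
```

move_arm:
  plan:
    - {"dx": 0,"dy": 0,"dz": -1,"spin": 0,"claw": 4}
    - {"dx": 0,"dy": 0,"dz": -2,"spin": 0,"claw": 4}
    - {"dx": 0,"dy": 0,"dz": -2.5,"spin": 0,"claw": 4}
    - {"dx": 0,"dy": 0,"dz": -2.5,"spin": 0,"claw": 4}
    - {"dx": 0.5,"dy": 1.2,"dz": -1.5,"spin": 0,"claw": 4}
    - {"dx": 0.9,"dy": 2.2,"dz": 0,"spin": 0,"claw": 4}
    - {"dx": 1.1,"dy": 2.6,"dz": 0,"spin": 0,"claw": 4}
    - {"dx": 1.1,"dy": 2.6,"dz": 0,"spin": 0,"claw": 4}
    - {"dx": 1.1,"dy": 2.6,"dz": 0,"spin": 0,"claw": 4}
    - {"dx": 1.1,"dy": 2.6,"dz": 0,"spin": 0,"claw": 4}
    - {"dx": 1.1,"dy": 2.6,"dz": 0,"spin": 0,"claw": 4}
    - {"dx": 0.9,"dy": 2.3,"dz": 0,"spin": 0,"claw": 4}

```text
clock: 20.8
eef_pos: [0.6508, -0.0961, 0.1196]
tool_rot: [[0.921, -0.39, -0.0], [-0.39, -0.921, -0.0], [-0.0, 0.0, -1.0]]
ft_force: [0.4, 0.2, -2.5]
opening: 0.0453
```

move_arm:
  plan:
    - {"dx": 0.76,"dy": 2.2,"dz": 0,"spin": 0,"claw": 4}
    - {"dx": 0,"dy": 0,"dz": 0,"spin": 0,"claw": 4}
    - {"dx": 0,"dy": 0,"dz": 0,"spin": 0,"claw": 4}

```text
clock: 21.05
eef_pos: [0.6493, -0.1184, 0.1194]
tool_rot: [[0.92, -0.392, -0.0], [-0.392, -0.92, 0.0], [-0.0, 0.0, -1.0]]
ft_force: [-1.3, 0.1, -2.4]
opening: 0.0452
```

```bash
python3 go.py .650 -.117 .0669
```

```text
t 21.05 pos [ 0.6493 -0.1184  0.1194] th -0.402 q6 0.17 open 0.0452 | d cm (before spin) [ 0.01 -0.16  5.25] spin 0
```

move_arm:
  plan:
    - {"dx": 0,"dy": -0.15,"dz": 1,"spin": 0,"claw": 4}
    - {"dx": 0,"dy": 0,"dz": 1.5,"spin": 0,"claw": 4}
    - {"dx": 0,"dy": 0,"dz": 1.2,"spin": 0,"claw": 4}
    - {"dx": 0,"dy": 0,"dz": 0.7,"spin": 0,"claw": 4}
    - {"dx": 0,"dy": 0,"dz": 0.35,"spin": 0,"claw": 4}
    - {"dx": 0,"dy": 0,"dz": 0.2,"spin": 0,"claw": 4}
    - {"dx": 0,"dy": 0,"dz": 0.1,"spin": 0,"claw": 4}
    - {"dx": 0,"dy": 0,"dz": 0.05,"spin": 0,"claw": 4}
    - {"dx": 0,"dy": 0,"dz": 0,"spin": 0,"claw": 4}

```text
clock: 21.8
eef_pos: [0.6505, -0.1155, 0.0687]
tool_rot: [[0.921, -0.389, 0.001], [-0.389, -0.921, -0.0], [0.001, -0.0, -1.0]]
ft_force: [-0.0, -0.1, -1.4]
opening: 0.0455
```

move_arm:
  plan:
    - {"dx": 0,"dy": 0,"dz": 0.08,"spin": 0,"claw": 4}
    - {"dx": 0,"dy": 0,"dz": 0.08,"spin": 0,"claw": 4}
    - {"dx": 0,"dy": 0,"dz": 0,"spin": 0,"claw": 4}

```text
clock: 22.05
eef_pos: [0.6505, -0.1155, 0.067]
tool_rot: [[0.921, -0.389, 0.001], [-0.389, -0.921, -0.0], [0.001, -0.0, -1.0]]
ft_force: [0.5, -0.6, -1.6]
opening: 0.0456
```

move_arm:
  plan:
    - {"dx": 0,"dy": 0,"dz": 0.08,"spin": 0,"claw": 4}
    - {"dx": 0,"dy": 0,"dz": 0,"spin": 0,"claw": 4}

```text
clock: 22.22
eef_pos: [0.6505, -0.1155, 0.0669]
tool_rot: [[0.921, -0.389, 0.001], [-0.389, -0.921, -0.0], [0.001, -0.0, -1.0]]
ft_force: [-4.0, 0.4, 6.3]
opening: 0.046
```

Contact; release and rise clear.

move_arm:
  plan:
    - {"dx": 0,"dy": 0,"dz": -0.05,"spin": 0,"claw": 5}
    - {"dx": 0,"dy": 0,"dz": 0,"spin": 0,"claw": 8.5}
    - {"dx": 0,"dy": 0,"dz": 0,"spin": 0,"claw": 8.5}
    - {"dx": 0,"dy": 0,"dz": 0,"spin": 0,"claw": 8.5}
    - {"dx": 0,"dy": 0,"dz": 0,"spin": 0,"claw": 8.5}
    - {"dx": 0,"dy": 0,"dz": -1,"spin": 0,"claw": 8.5}
    - {"dx": 0,"dy": 0,"dz": -2.5,"spin": 0,"claw": 8.5}
    - {"dx": 0,"dy": 0,"dz": -3,"spin": 0,"claw": 8.5}
    - {"dx": 0,"dy": 0,"dz": -3,"spin": 0,"claw": 8.5}
    - {"dx": 0,"dy": 0,"dz": -3,"spin": 0,"claw": 8.5}
    - {"dx": 0,"dy": 0,"dz": -3,"spin": 0,"claw": 8.5}
    - {"dx": 0,"dy": 0,"dz": 0,"spin": 0,"claw": 8.5}

```text
clock: 23.22
eef_pos: [0.6519, -0.1158, 0.2293]
tool_rot: [[0.921, -0.389, 0.01], [-0.389, -0.921, -0.002], [0.01, -0.002, -1.0]]
ft_force: [-0.2, 0.9, 1.0]
opening: 0.0849
```

```bash
python3 -c "
from w import *
cap('scene','s4.png')
overlay('scene','s4c.png',(140,110,400,270),3,[circ((.478,.008),.03,.128),rect((.487,.238),-2.86,.078,.032,.097),rect((.65,-.117),-.4,.046,.046,.097)])"
```

```text
(no output)
```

View pics/s4c.png

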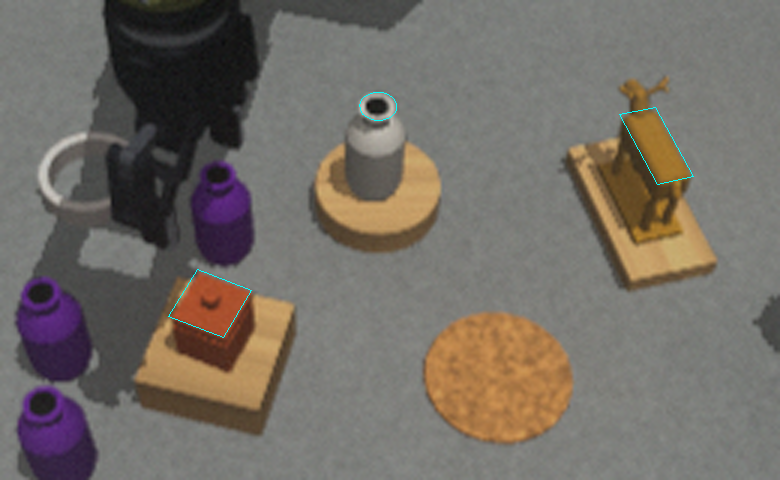

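All three pieces stand upright within about 3 mm of their target outlines: caddy at crop (212,310), vase (376,130), deer (655,160). The gripper is clear of everything, so I'm handing in.

```bash
python3 -c "
from h import *
job.finish_job();print(monitor.get_state()['clock'])"
```

```text
the job is handed in; nothing more can be done
the job is handed in; nothing more can be done
```

All three pieces are on their right plinths and the job is handed in, with the last clock reading before hand-in about 23 s of the 96 s allowed. The hand-in reports no verdict.

**What I did:** I moved the caddy to the cork mat, the deer lengthways onto the long plinth, the vase onto the round plinth, then the caddy from the mat onto the square plinth. I felt each piece touch down, by the wrist force, before letting go.

**Last checks:** In the final scene picture every piece stands upright, within about 3 mm of the outline I drew at its plinth's centre, and the gripper is well clear. These outlines rest on my own measurements and on a calibration good to about 2 mm. I did not measure the tape roll, pencil pot or glue bottle again. No move was planned near them and no unexpected force showed. No check failed; the first overlay was about 3 mm off for the caddy and 0.08 rad off for the deer, and I corrected both before grasping.

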